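Mark the rake cut: hold the dial angle gauge at its set pitch on a crowned stud

ROBOT

A 6-joint arm with a two-finger parallel gripper is mounted at the origin on a cart in front of the work surface, level with it; the furniture and walls round the work are solid. World frame = base frame: x ahead of the robot, y to its left, z up, the work surface at z = 0. Lengths are in m, angles in degrees, forces in N, time in s.
With the tool pointing down it reaches from about 0.375 to 0.9 m from the base axis. Payload 3.1 kg.
Tool frame: the origin (TCP) lies between the finger pads; the fingertips stand 11 mm ahead of it and the grasp point (between the pads) lies 8 mm behind it; z points along the fingers, y is the line along which they close (so a half turn about z gives the same grasp; the last joint's range is limited). The gripper opens to 87 mm and grips with 3 to 60 N. Pads are 19 mm wide; open, the fingers measure 117 mm over their backs; the gripper's body (75 mm by 190 mm) begins 51 mm behind the grasp point.
Start: joints at [-77.034, 30.224, 82.088, -0, 67.689, -10.227], TCP at [0.246, -0.574, 0.234] pointing down, gripper open.
Joint ranges: [-176.69, 176.69], [-43.24, 126.21], [12.49, 139.97], [-82, 262], [0, 151.66], [-163.58, 163.58]. Speed limits (degrees/s): [159.86, 159.86, 180, 180, 180, 180].

INTERFACE

Orientations are given as a 3x3 rotation matrix whose columns are the frame's x, y, z axes.
In Python, from rig import bot, viewer, workorder, nets gives the robot as it stands. The module is installed in compiled form; this text tells all that it offers.
- The arm moves only by the tool move_arm, never from a script. Its argument "increments" is a list of rows, each a list of 7 numbers: the shift along the tool's x, y, z normalised to -1 to 1, where 1 is 0.3 m, then the turn, a rotation vector about the tool's x, y, z normalised to -1 to 1, where 1 is pi rad, then the opening, from 0 (shut) to 1 (fully open). In form: [[tx, ty, tz, wx, wy, wz, grip], ...]. A call has 1 to 10 rows; each row is the pose to reach, as a shift and turn from the pose commanded when the call began, along the tool's axes at that moment, turning the shorter way round; what a row does not reach only later rows make up. A row lasts 1/12 s, in which the tool goes at most 41.7 mm and 7.16 degrees, less where a joint would pass 70% of its speed; a pose out of reach is approached as far as the arm can. A call with a number of a shift or a turn outside -1 to 1 is refused whole. A call with a gripper value outside its range is refused whole. The fingers move at their own pace and stop on an object; the grip force is fixed at half the most. Time passes only in rows, so rows that repeat a pose let the fingers close. It gives the time, the measured TCP pose, the force, the opening and the grip force at its end, in the units of the state.
- bot.read_state(): the state, without advancing time (a new reading comes with each control period).
- viewer.capture(name): name is "scene" or "top"; returns a dict with "image" (480x640x3 uint8, blue, green, red), "K" (3x3 intrinsics, pixels), "dist" ([k1, k2, p1, p2, k3] as OpenCV has them; the pictures are not rectified), "eye" and "orientation" of the camera in the world. Camera axes: x right, y up, looking along -z (the intrinsics and any distortion apply to the point x, -y, -z); pixel columns grow to the right and rows downward; lengths in m; the calibration is good to about 2 mm. A picture is of the moment at which its call begins. There is no depth.
- workorder.hand_in(): hands the job in; it is judged then, once.
Trained networks look in the newest picture that a camera, given by its name, has taken for a name from the list of things; names that differ only in an ending like _2 or _b are one class to them, and where a whole thing is asked for, a point or a joint stands for the part that bears it (a point fixed in the world has none). Each returns a list of dicts, best first, with "conf" (0 to 1); they miss things now and then, are a little off and sometimes report something else, mostly with a low value. They report only what shows in the picture. A call takes as long as a camera call.
- nets.find_in(camera, thing): "location" ([column, row] in pixels, amid what is visible of it).
The state is a dict: "time_s": time; "joint_positions": joint angles; "qvel": joint speeds; "tau": joint torques, N m; "position": TCP position; "tcp_rot": TCP orientation; "force": force on the tool from outside, world axes, zero at the start; "moment": the same for the moment, N m; "opening": opening from 0.0 (shut) to 1.0 (fully open); "grasp_force": force on a finger pad.
Only numpy, scipy, OpenCV 4.12 (cv2) and the standard library are available. Lean on these libraries where they do the work, as an engineer would, in place of code of your own. Each camera call takes 0.05 s, during which the arm holds its last target. There are 200 camera calls.

TASK

The stud block is to be marked for a sloping top cut: stand it upright, crowned end up, fully down in the trench across the screwed-down sole plate, square across the plate with its narrow sides flush with the plate's long edges. Then set the dial angle gauge level on the stud's crown, dial towards the robot and its fence hanging close against the robot-side face of the stud, and rock it there until the swinging pointer settles between the prongs of the index fork. Finish while still gripping it there, at rest on the crown, so that the line can be pencilled along the fence; leave the tape measure, pencil and screwdriver alone.

Things in the scene. Friction and masses are not known exactly. Their poses are not given: they have to be found in the camera images.
- plate: Sole plate: pale pine joist offcut 200 x 89 x 38 mm (x, y, z), lying flat, screwed down. Origin: centre of its underside; x (long side) points away from the robot within 0.3 rad. A trench 41 mm wide (x), 15 mm deep, runs right across its middle, open at both long edges, mouth bevelled 3 mm; its floor is 23 mm above the bench.
- trench (a point): Middle of the trench floor, 23 mm above the bench; axes as the plate's.
- stud: Pale pine block 38 mm thick (x), 89 wide (y), 110 tall (z), 0.16 kg, standing loose beside the plate. Origin: centre of its underside. Same after a half turn. Top end sawn to an uneven faceted crown: along x its outline runs straight between (y, z) = (-44.5, 97), (-26, 105), (-8, 110), (8, 110), (26, 105), (44.5, 97) mm.
- stud_top (a point): Middle of the crown, 110 mm above the stud's underside.
- gauge: Dial angle gauge, 0.33 kg, on an aluminium angle 120 mm long (y). Origin: middle of the angle's inner corner; x from dial to back, z up. Sole underside z = 0, x = 0 to 36 mm; fence 3 mm thick in front of x = 0 down to z = -26 (lower edge flares 2 mm forward). Black housing x = 2 to 26: round case, centre z = 52, radius 44; above it a grip block 46 wide, up to z = 125 mm.
- sole: The gauge's sole, 36 x 120 x 3 mm, to rest on the crown; fixed to the gauge, same origin and axes. At the start it stands on a fixed 30 mm high pine offcut, the fence hanging over the offcut's robot-side face, dial roughly towards the robot.
- grip (a point): Centre of the gauge's grip block: 14 mm behind the gauge's origin, 110 mm above the sole's underside.
- pointer (a joint): Angle of the weighted needle, rad: 0 when it points at the middle of the sole, positive with its tip towards the gauge's +y (left as seen from the robot). It hangs free from the dial centre and settles plumb: leaning the gauge's top towards its +y by an angle makes it read plus that angle. It swings for about a second after a move.
- index (a joint): Angle of the index hand on the dial, rad, measured like the pointer's. The hand ends in a two-pronged fork 5.8 mm wide at the rim and is locked where it was set, 0.17 to 0.35 rad to the +y (left) side.
- pointer_tip (a point): Tip of the needle, 34 mm from the dial centre, on the -x face of the dial.
- index_tip (a point): Middle of the index fork between its prongs, 34 mm from the dial centre; coincides with the pointer's tip when both angles are equal.
- tape: Black tape measure with yellow button, 70 x 76 x 39 mm, loose bystander beyond the plate.
- pencil: Green pencil, 168 mm, loose bystander between robot and plate.
- screwdriver: Red-handled screwdriver, 199 mm, loose bystander beyond the plate.

How it is judged (in metres and radians):
On the way, in this order (a step that is already met when the one before it is completed fails the run):
1. the stud stands upright, crown up, fully down in the trench, its narrow sides flush with the plate's edges (z of stud in the frame of trench below 0.002 m and horizontal distance between stud and trench below 0.007 m and angle between stud's own z axis and vertical below 0.06 rad and angle between the x axis of stud and the x axis of plate, either way round below 0.09 rad), for 0.3 s.
2. the gauge has been set about level on the stud's crown (contact force between sole and stud above 0.3 N and angle between gauge's own z axis and vertical below 0.1 rad and z of stud in the frame of trench below 0.002 m), for 0.2 s.
At the end, for the whole second after the job is handed in: Stud down in the trench (2.5 mm), central within 7 mm, upright and square; gauge gripped (over 1 N), sole bearing on the crown (over 0.3 N), off the plate, fence within about 6 mm of the stud's robot-side face, parallel; pointer still, tip within 1.9 mm (3.2 degrees) of the fork's middle (z of stud in the frame of trench below 0.0025 m and horizontal distance between stud and trench below 0.007 m and angle between stud's own z axis and vertical below 0.06 rad and angle between the x axis of stud and the x axis of plate, either way round below 0.09 rad and contact force between sole and stud above 0.3 N and contact force between the fingers and gauge above 1 N and contact force between gauge and plate below 0.1 N and distance between pointer_tip and index_tip below 0.0019 m and velocity of joint pointer between -0.15 and 0.15 rad/s and angular speed of gauge below 0.1 rad/s and linear speed of gauge below 0.02 m/s and x of gauge in the frame of plate between -0.0265 and -0.014 m and angle between the x axis of gauge and the x axis of plate, either way round below 0.1 rad); the arm keeps its last pose, push and grip.
It fails at once if the tape measure, pencil or screwdriver was moved by more than 3 cm (distance of any of tape, pencil, screwdriver from where it was at the start of the episode above 0.03 m).
It also fails if it takes over 64 s, if anything falls off the work surface, if the arm or the gripper's body presses on something with over 40 N, if the wrist force passes 120 N, or if a joint passes its speed limit or range.

## Working session

There is one attempt and no reset: what is moved stays moved. The work goes in short steps, Python scripts to look and compute and a tool call to move; the robot and the scene stay as the last step left them, time stands still between calls to the robot, and variables do not carry over. Pictures are saved under pics/ and viewed, at most 10 in all, crops included, and the job is handed in when it is done.

Besides the shell and the picture viewer there is one more tool, called after "Request:" by a JSON object that holds its "name" and its "arguments". move_arm: Moves the arm, as the interface text tells. Its arguments: {"type":"object","properties":{"increments":{"type":"array"}},"required":["increments"]}

```bash
mkdir -p pics; cat > h.py <<'E'
import numpy as np, cv2
from rig import bot, viewer, workorder, nets
def cap(n,save=None):
    c=viewer.capture(n)
    if save: cv2.imwrite('pics/'+save,c['image'])
    return c
def ray(c,px):
    p=cv2.undistortPoints(np.array([[px]],float),np.array(c['K'],float),np.array(c['dist'],float))[0,0]
    d=np.array(c['orientation'])@np.array([p[0],-p[1],-1.]); return np.array(c['eye'],float),d
def onz(c,px,z):
    e,d=ray(c,px); return e+d*(z-e[2])/d[2]
def proj(c,P):
    R=np.array(c['orientation'])@np.diag([1,-1,-1]); t=-R.T@np.array(c['eye'])
    return cv2.projectPoints(np.array(P,float).reshape(-1,1,3),cv2.Rodrigues(R.T)[0],t,np.array(c['K'],float),np.array(c['dist'],float))[0][:,0]
E
python3 - <<'E'
from h import *
for n in('scene','top'):
    c=cap(n,n+'0.png'); print(n,np.round(c['eye'],3).tolist(),np.round(c['orientation'],3).tolist(),np.round(c['K'],0).tolist())
    for t in('plate','trench','stud','stud_top','gauge','grip','pointer_tip','index_tip','tape','pencil','screwdriver'):
        r=nets.find_in(n,t)[:2]; print(t,[(np.round(x['location']).tolist(),round(x['conf'],2),np.round(onz(c,x['location'],0),3).tolist()[:2]) for x in r])
s=bot.read_state(); print(s['time_s'],s['position'],np.round(s['tcp_rot'],3).tolist(),s['opening'])
E
```

```text
scene [0.064, -0.861, 0.516] [[0.853, 0.216, -0.475], [-0.522, 0.355, -0.775], [0.001, 0.909, 0.416]] [[484.0, 0.0, 318.0], [0.0, 484.0, 243.0], [0.0, 0.0, 1.0]]
plate [([424.0, 280.0], 0.54, [0.749, -0.19]), ([359.0, 321.0], 0.31, [0.532, -0.244])]
trench []
stud [([248.0, 226.0], 0.87, [0.544, 0.298])]
stud_top [([243.0, 228.0], 0.7, [0.526, 0.291]), ([392.0, 268.0], 0.48, [0.725, -0.105])]
gauge [([391.0, 269.0], 0.82, [0.721, -0.109])]
grip [([390.0, 266.0], 0.57, [0.727, -0.098])]
pointer_tip []
index_tip [([390.0, 268.0], 0.59, [0.723, -0.102])]
tape [([375.0, 242.0], 0.66, [0.78, 0.027])]
pencil []
screwdriver [([421.0, 279.0], 0.74, [0.746, -0.182])]
top [0.442, -0.094, 0.961] [[-0.001, 0.991, -0.13], [-1.0, -0.001, 0.003], [0.003, 0.13, 0.991]] [[439.0, 0.0, 318.0], [0.0, 439.0, 246.0], [0.0, 0.0, 1.0]]
plate [([282.0, 246.0], 0.73, [0.568, -0.018]), ([271.0, 166.0], 0.6, [0.752, 0.008])]
trench [([281.0, 250.0], 0.79, [0.559, -0.015])]
stud [([192.0, 267.0], 0.73, [0.522, 0.18])]
stud_top [([194.0, 268.0], 0.92, [0.52, 0.174])]
gauge [([412.0, 250.0], 0.75, [0.56, -0.305])]
grip [([410.0, 251.0], 0.92, [0.558, -0.301])]
pointer_tip []
index_tip []
tape [([271.0, 163.0], 0.56, [0.758, 0.009])]
pencil [([284.0, 248.0], 0.22, [0.564, -0.022])]
screwdriver [([357.0, 169.0], 0.68, [0.745, -0.187])]
1.2 [ 0.24617078 -0.57446292  0.23357375] [[0.919, 0.394, 0.0], [0.394, -0.919, -0.0], [-0.0, 0.0, -1.0]] 0.9999004169835503
```

View pics/scene0.png

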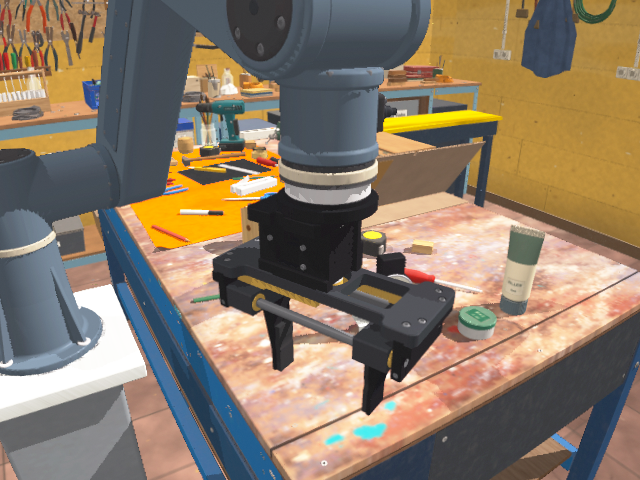

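View pics/top0.png

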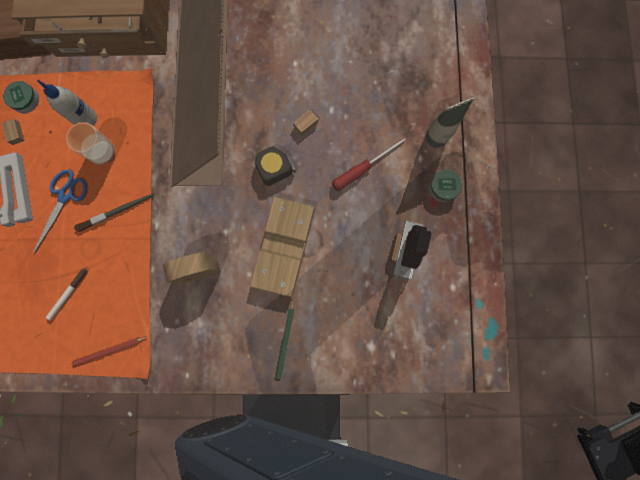

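The scene view is blocked by the arm. The top view shows the plate at about (282,250), the stud at (192,267), the gauge at (410,250) and the pencil at (285,345). I'll enlarge the plate and stud.

```bash
python3 - <<'E'
import cv2
a=cv2.imread('pics/top0.png')[185:325,150:350]; cv2.imwrite('pics/t1.png',cv2.resize(a,None,fx=4,fy=4,interpolation=cv2.INTER_CUBIC))
E
```

```text
(no output)
```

View pics/t1.png

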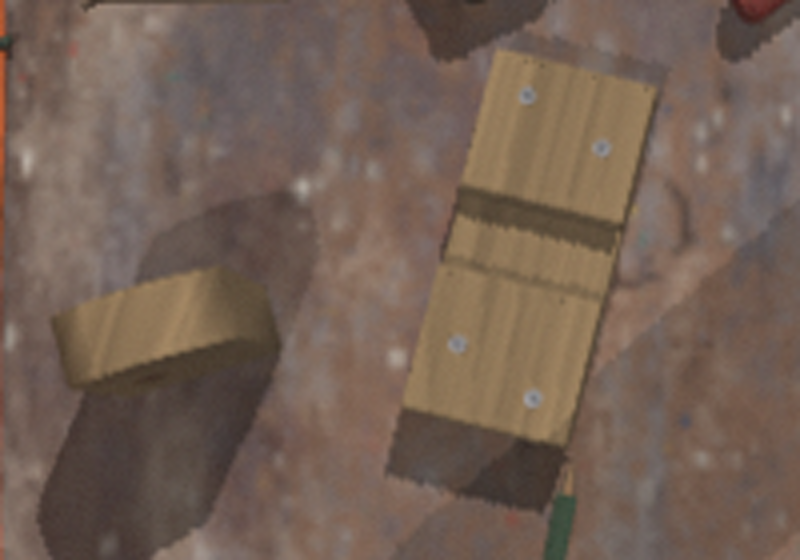

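```bash
cat >> h.py <<'E'
def pose(P,x,y,z,yaw):
    c,s=np.cos(yaw),np.sin(yaw); P=np.array(P,float); return P@np.array([[c,s,0],[-s,c,0],[0,0,1]])+[x,y,z]
def fit(c,P,px,x0,z=0):
    from scipy.optimize import least_squares
    r=least_squares(lambda q:(proj(c,pose(P,q[0],q[1],z,q[2]))-px).ravel(),x0); return r.x,np.abs(r.fun).max()
PL=np.array([[100,44.5,38],[100,-44.5,38],[-100,-44.5,38],[-100,44.5,38]])/1e3
out=[(-44.5,97),(-26,105),(-8,110),(8,110),(26,105),(44.5,97)]
ST=np.array([(sx*19,y,z) for sx in(1,-1) for y,z in [(-44.5,0)]+out+[(44.5,0)]])/1e3
E
python3 - <<'E'
from h import *
c=cap('top'); im=c['image']
k=lambda p:np.array(p,float)/4+[150-.375,185-.375]
q,e=fit(c,PL,k([(497,50),(657,88),(567,445),(402,410)]),[.56,-.02,.1]); print('plate',q,e)
# stud: left crown end corners + extreme right low far corner
i=[14,6]; 
s,e2=fit(c,ST[[14,6]],k([(72,388),(52,320)]),[.51,.16,.2]); print('stud',s,e2)
x0,y0,f=150,240,5
big=cv2.resize(im[y0:y0+90,x0:x0+80],None,fx=f,fy=f,interpolation=cv2.INTER_CUBIC)
p=proj(c,pose(ST,*s[:2],0,s[2])); p=((p-[x0,y0]+.5)*f).round().astype(int)
for a in(0,8):
    for j in range(8): cv2.line(big,tuple(map(int,p[a+j])),tuple(map(int,p[a+(j+1)%8])),(0,0,255) if a else (0,255,0),1)
g=cv2.resize(im[y0-30:y0+60,370:450],None,fx=f,fy=f,interpolation=cv2.INTER_CUBIC)
cv2.imwrite('pics/t2.png',np.hstack([big,g]))
E
```

```text
plate [ 0.56334134 -0.02215033 -0.23838237] 1.2875485748611482
stud [0.51623114 0.16268961 0.32968726] 0.5960570783830121
```

View pics/t2.png

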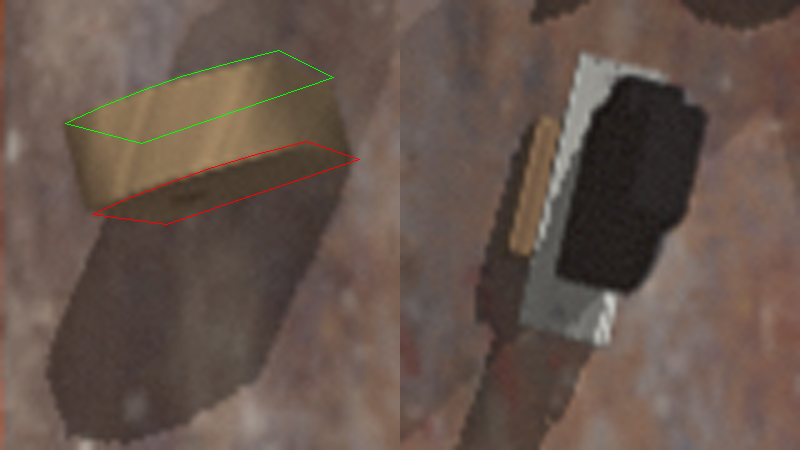

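The left overlay matches the stud. On the right, the gauge's long side runs roughly along world x with the offcut showing on its left, so the fence side is towards −y. Next I'll move over the stud.

```bash
cat >> h.py <<'E'
from scipy.spatial.transform import Rotation as Ro
def tool(yaw,roll=0):
    # tool down, tool y along world angle yaw (rad)
    y=np.array([np.cos(yaw),np.sin(yaw),0]); z=np.array([0,0,-1.]); return np.c_[np.cross(y,z),y,z]
def plan(p,R,s=None):
    s=s or bot.read_state(); R0=np.array(s['tcp_rot']); d=R0.T@(np.array(p)-s['position'])
    w=Ro.from_matrix(R0.T@R).as_rotvec()
    print('t',round(s['time_s'],2),'pos',np.round(s['position'],4),'F',np.round(s['force'],1),'open',round(s['opening'],3),'gf',round(s['grasp_force'],1))
    print('plan',np.round(d/.3,4).tolist(),np.round(w/np.pi,4).tolist(),'mm',np.round(d*1e3,1),'deg',np.round(np.degrees(w),2))
E
python3 - <<'E'
from h import *
plan([.516,.163,.20],tool(.33))
plan([.38,-.2,.234],tool(np.radians(-25)))
E
```

```text
t 1.25 pos [ 0.2462 -0.5745  0.2336] F [-0.2  0.4 -0. ] open 1.002 gf 0.0
plan [1.7947, -1.9055, 0.1118] [0.0, 0.0, -0.4762] mm [ 538.4 -571.6   33.5] deg [  0.     0.   -85.72]
t 1.25 pos [ 0.2462 -0.5745  0.2336] F [-0.2  0.4 -0. ] open 1.002 gf 0.0
plan [0.9016, -0.9717, -0.0015] [0.0, 0.0, -0.2323] mm [ 270.5 -291.5   -0.4] deg [  0.     0.   -41.81]
```

Request:
{"name": "move_arm", "arguments": {"increments": [[0.9,-0.97,0,0,0,-0.23,1],[0.9,-0.97,0,0,0,-0.23,1],[0.9,-0.97,0,0,0,-0.23,1],[0.9,-0.97,0,0,0,-0.23,1],[0.9,-0.97,0,0,0,-0.23,1],[0.9,-0.97,0,0,0,-0.23,1],[0.9,-0.97,0,0,0,-0.23,1],[0.9,-0.97,0,0,0,-0.23,1],[0.9,-0.97,0,0,0,-0.23,1],[0.9,-0.97,0,0,0,-0.23,1]]}}

```text
time_s: 2.08
position: [0.3796, -0.1964, 0.2336]
tcp_rot: [[0.427, 0.904, -0.001], [0.904, -0.427, 0.002], [0.002, -0.001, -1.0]]
force: [0.5, -0.5, 0.1]
opening: 0.996
grasp_force: 0.0
```

```bash
python3 - <<'E'
from h import *
plan([.516,.163,.20],tool(.33))
E
```

```text
t 2.08 pos [ 0.3796 -0.1964  0.2336] F [ 0.5 -0.5  0.1] open 0.996 gf 0.0
plan [1.2772, -0.1006, 0.1144] [-0.0002, -0.0007, -0.2456] mm [383.2 -30.2  34.3] deg [-4.00e-02 -1.20e-01 -4.42e+01]
```

Request:
{"name": "move_arm", "arguments": {"increments": [[0.9,-0.08,0.08,0,0,-0.245,1],[0.9,-0.08,0.08,0,0,-0.245,1],[0.9,-0.08,0.08,0,0,-0.245,1],[0.9,-0.08,0.08,0,0,-0.245,1],[0.9,-0.08,0.08,0,0,-0.245,1],[0.9,-0.08,0.08,0,0,-0.245,1],[0.9,-0.08,0.08,0,0,-0.245,1],[0.9,-0.08,0.08,0,0,-0.245,1]]}}

```text
time_s: 2.75
position: [0.4751, 0.0574, 0.2094]
tcp_rot: [[-0.326, 0.945, 0.001], [0.945, 0.326, 0.001], [0.001, 0.002, -1.0]]
force: [-0.1, 0.5, -0.8]
opening: 1.002
grasp_force: 0.0
```

```bash
python3 - <<'E'
from h import *
plan([.516,.163,.19],tool(.33))
c=cap('scene','s1.png')
for t in('plate','trench','stud','stud_top','gauge','grip','pointer_tip','index_tip','sole'):
    r=nets.find_in('scene',t)[:2]; print(t,[(np.round(x['location']).tolist(),round(x['conf'],2)) for x in r])
print(proj(c,[[.516,.163,.11],[.563,-.022,.023]]).round())
# gauge overlay, top view, yaw 76 deg
E
```

```text
t 2.75 pos [0.4751 0.0574 0.2094] F [-0.1  0.5 -0.8] open 1.002 gf 0.0
plan [0.2884, 0.2435, 0.0654] [0.0006, -0.0002, 0.0007] mm [86.5 73.  19.6] deg [ 0.1  -0.04  0.12]
plate []
trench [([314.0, 260.0], 0.94), ([362.0, 315.0], 0.26)]
stud [([261.0, 228.0], 0.71)]
stud_top [([258.0, 228.0], 0.92), ([371.0, 244.0], 0.5)]
gauge [([386.0, 303.0], 0.85)]
grip [([386.0, 302.0], 0.96)]
pointer_tip [([364.0, 316.0], 0.67)]
index_tip [([366.0, 316.0], 0.49)]
sole [([363.0, 315.0], 0.63)]
[[257. 205.]
 [313. 262.]]
```

View pics/s1.png

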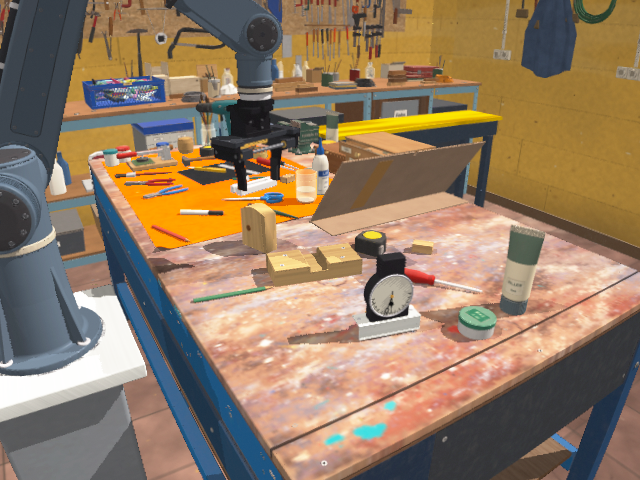

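The scene view shows the stud at (258,228), the trench at (314,260) and the gauge at (386,303) with its dial facing −y, all consistent with the fits. Now I'll descend on the stud and grip.

Request:
{"name": "move_arm", "arguments": {"increments": [[0.288,0.244,0.065,0,0,0,1],[0.288,0.244,0.065,0,0,0,1],[0.288,0.244,0.065,0,0,0,1],[0.288,0.244,0.065,0,0,0,1],[0.288,0.244,0.2,0,0,0,1],[0.288,0.244,0.33,0,0,0,1],[0.288,0.244,0.448,0,0,0,1],[0.288,0.244,0.448,0,0,0,1]]}}

```text
time_s: 3.92
position: [0.5104, 0.1575, 0.0688]
tcp_rot: [[-0.32, 0.947, -0.015], [0.947, 0.32, -0.002], [0.003, -0.015, -1.0]]
force: [-1.2, 0.6, 0.0]
opening: 1.002
grasp_force: 0.0
```

```bash
python3 - <<'E'
from h import *
plan([.516,.163,.075],tool(.33))
E
```

```text
t 3.92 pos [0.5104 0.1575 0.0688] F [-1.2  0.6  0. ] open 1.002 gf 0.0
plan [0.0114, 0.0234, -0.0209] [-0.0046, -0.001, -0.0014] mm [ 3.4  7.  -6.3] deg [-0.83 -0.19 -0.25]
```

Request:
{"name": "move_arm", "arguments": {"increments": [[0,0,0,0,0,0,0.3],[0,0,0,0,0,0,0.3],[0,0,0,0,0,0,0.3],[0,0,0,0,0,0,0.3],[0,0,0,0,0,0,0.3],[0,0,0,0,0,0,0.3],[0,0,0,0,0,0,0.2],[0,0,0,0,0,0,0.2]]}}

```text
time_s: 4.58
position: [0.5157, 0.1589, 0.0757]
tcp_rot: [[-0.321, 0.947, 0.001], [0.947, 0.321, 0.0], [-0.0, 0.001, -1.0]]
force: [0.9, 0.3, 0.2]
opening: 0.474
grasp_force: 0.0
```

Request:
{"name": "move_arm", "arguments": {"increments": [[0,0,0,0,0,0,0.2],[0,0,0,0,0,0,0.2],[0,0,0,0,0,0,0.2],[0,0,0,0,0,0,0.2]]}}

```text
time_s: 4.92
position: [0.5157, 0.1589, 0.0755]
tcp_rot: [[-0.321, 0.947, 0.0], [0.947, 0.321, 0.0], [-0.0, 0.0, -1.0]]
force: [-0.6, 0.1, 5.7]
opening: 0.432
grasp_force: 29.7
```

```bash
python3 - <<'E'
from h import *
c=cap('top','t3.png'); s=bot.read_state()
q=[.516,.163,.33]
plan([*s['position'][:2],.18],tool(.33))
plan([.563,-.022,.18],tool(-.238))
im=c['image']; x0,y0,f=150,230,6
big=cv2.resize(im[y0:y0+90,x0:x0+100],None,fx=f,fy=f,interpolation=cv2.INTER_CUBIC)
cv2.imwrite('pics/t3b.png',big)
print(nets.find_in('top','stud_top')[:2],proj(c,[[.516,.163,.11]]),nets.find_in('scene','stud'))
E
```

```text
t 4.97 pos [0.5157 0.1589 0.0755] F [-0.4  0.4  4.8] open 0.441 gf 29.7
plan [-0.0, 0.0001, -0.3484] [0.0001, 0.0, -0.0011] mm [  -0.     0.  -104.5] deg [ 0.02  0.01 -0.2 ]
t 4.97 pos [0.5157 0.1589 0.0755] F [-0.4  0.4  4.8] open 0.441 gf 29.7
plan [-0.6217, -0.044, -0.3483] [0.0001, -0.0, 0.1797] mm [-186.5  -13.2 -104.5] deg [ 3.000e-02 -0.000e+00  3.234e+01]
[{'location': [208.8, 266.6], 'conf': 0.61}] [[184.42351266 265.3800246 ]] [{'location': [261.1, 227.5], 'conf': 0.71}]
```

Request:
{"name": "move_arm", "arguments": {"increments": [[0,0,-0.12,0,0,0,0.2],[0,0,-0.24,0,0,0,0.2],[0,0,-0.3,0,0,0,0.2],[-0.632,-0.051,-0.3,0,0,0.18,0.2],[-0.632,-0.051,-0.3,0,0,0.18,0.2],[-0.632,-0.051,-0.3,0,0,0.18,0.2],[-0.632,-0.051,-0.3,0,0,0.18,0.2],[-0.632,-0.051,-0.3,0,0,0.18,0.2],[-0.632,-0.051,-0.3,0,0,0.18,0.2],[-0.632,-0.051,-0.3,0,0,0.18,0.2]]}}

```text
time_s: 5.9
position: [0.5615, -0.0271, 0.1643]
tcp_rot: [[0.24, 0.971, -0.002], [0.971, -0.24, 0.001], [0.0, -0.002, -1.0]]
force: [-0.4, 0.1, -1.9]
opening: 0.439
grasp_force: 29.7
```

Request:
{"name": "move_arm", "arguments": {"increments": [[0,0,0,0,0,0,0.2],[0,0,0,0,0,0,0.2],[0,0,0,0,0,0,0.2]]}}

```text
time_s: 6.15
position: [0.5611, -0.0242, 0.1648]
tcp_rot: [[0.235, 0.972, -0.001], [0.972, -0.235, 0.001], [0.0, -0.001, -1.0]]
force: [0.7, -0.3, -2.1]
opening: 0.438
grasp_force: 29.7
```

```bash
python3 - <<'E'
from h import *
plan([.5624,-.0257,.125],tool(-.238))
c=cap('scene'); s=bot.read_state(); T=np.array(s['position'])
# expected stud pose in hand
R=np.array(s['tcp_rot']); yaw=np.arctan2(R[1,1],R[0,1]); o=T+R@[.0038,0,.0755]
p=proj(c,pose(ST,*o,yaw)); b=pose(PL-[0,0,0],.5633,-.0222,0,-.238); pb=proj(c,b)
x0,y0,f=240,190,6
big=cv2.resize(c['image'][y0:y0+100,x0:x0+130],None,fx=f,fy=f,interpolation=cv2.INTER_CUBIC)
for pts,col in((p[8:],(0,0,255)),(p[[0,7,15,8]],(255,0,0)),(pb,(0,255,0))):
    cv2.polylines(big,[((pts-[x0,y0]+.5)*f).round().astype(int)],True,col,1)
cv2.imwrite('pics/s2.png',big)
E
```

```text
t 6.15 pos [ 0.5611 -0.0242  0.1648] F [ 0.7 -0.3 -2.1] open 0.438 gf 29.7
plan [-0.004, 0.0057, 0.1328] [-0.0004, -0.0001, 0.0003] mm [-1.2  1.7 39.8] deg [-0.08 -0.01  0.06]
```

View pics/s2.png

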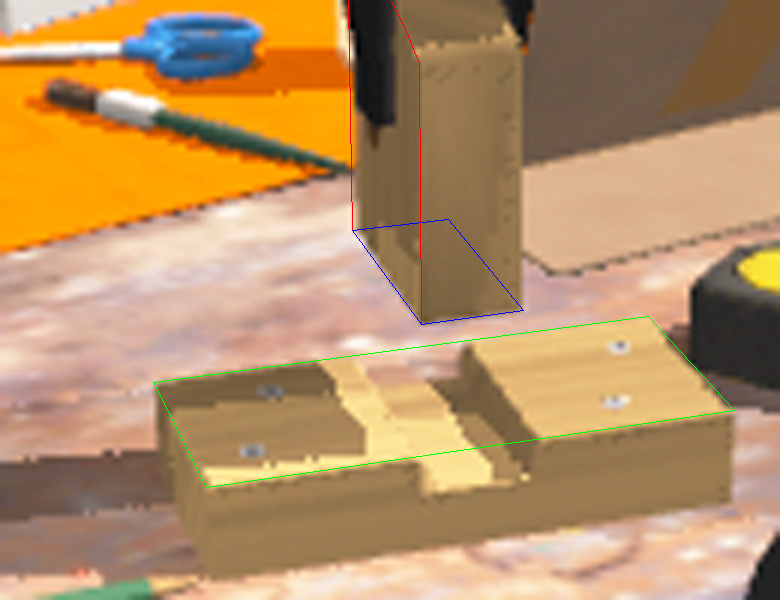

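The picture shows the held stud's lower end at (421,322)–(522,309), and both overlays agree with it and with the plate. Next I'll lower it into the trench.

Request:
{"name": "move_arm", "arguments": {"increments": [[-0.004,0.006,0.06,0,0,0,0.2],[-0.004,0.006,0.12,0,0,0,0.2],[-0.004,0.006,0.145,0,0,0,0.2],[-0.004,0.006,0.16,0,0,0,0.2],[-0.004,0.006,0.175,0,0,0,0.2],[-0.004,0.006,0.19,0,0,0,0.2],[-0.004,0.006,0.2,0,0,0,0.2],[-0.004,0.006,0.21,0,0,0,0.2],[-0.004,0.006,0.218,0,0,0,0.2],[-0.004,0.006,0.223,0,0,0,0.2]]}}

```text
time_s: 7.03
position: [0.5631, -0.027, 0.0984]
tcp_rot: [[0.237, 0.971, -0.001], [0.971, -0.237, 0.0], [0.0, -0.001, -1.0]]
force: [-3.9, 1.4, 14.0]
opening: 0.438
grasp_force: 29.8
```

Request:
{"name": "move_arm", "arguments": {"increments": [[0,0,0,0,0,0,0.2],[0,0,0,0,0,0,0.2],[0,0,0,0,0,0,0.2]]}}

```text
time_s: 7.28
position: [0.563, -0.0271, 0.0985]
tcp_rot: [[0.237, 0.972, -0.001], [0.972, -0.237, 0.0], [0.0, -0.001, -1.0]]
force: [-2.4, 0.6, 2.3]
opening: 0.437
grasp_force: 29.8
```

Request:
{"name": "move_arm", "arguments": {"increments": [[0,0,0.01,0,0,0,0.2],[0,0,0.01,0,0,0,0.2],[0,0,0.01,0,0,0,0.2]]}}

```text
time_s: 7.53
position: [0.5632, -0.027, 0.0982]
tcp_rot: [[0.238, 0.971, 0.001], [0.971, -0.238, 0.0], [0.0, 0.001, -1.0]]
force: [-6.6, 1.3, 19.9]
opening: 0.439
grasp_force: 29.9
```

Request:
{"name": "move_arm", "arguments": {"increments": [[0,0,0,0,0,0,0.9],[0,0,0,0,0,0,0.9],[0,0,0,0,0,0,0.9],[0,0,0,0,0,0,0.9],[0,0,0,0,0,0,0.9],[0,0,0,0,0,0,0.9],[0,0,-0.1,0,0,0,0.9],[0,0,-0.2,0,0,0,0.9],[0,0,-0.3,0,0,0,0.9],[0,0,-0.4,0,0,0,0.9]]}}

```text
time_s: 8.37
position: [0.563, -0.0272, 0.216]
tcp_rot: [[0.237, 0.971, -0.001], [0.971, -0.237, 0.0], [0.0, -0.001, -1.0]]
force: [1.2, 0.3, -0.2]
opening: 0.899
grasp_force: 0.0
```

The stud is on the floor (stiff contact at the expected height) and released. Next: gauge pose from its sole corners, and a check of the seated stud.

```bash
python3 - <<'E'
from h import *
a=cap('top'); c=cap('scene'); s=bot.read_state()
k=lambda p:np.array(p,float)/5+[370-.4,210-.4]
G=np.array([[36,-60,3],[36,60,3],[-3,60,3]])/1e3
g,e=fit(a,G,k([(183,52),(120,325),(208,345)]),[.56,-.29,1.33],.03); print('gauge',g,e)
gc=pose([[.014,0,.110]],*g[:2],.03,g[2])[0]; print('grip',gc)
print('scene dial ctr, sole fence corners:',proj(c,pose([[.002,0,.052],[-.003,60e-3,.003],[-.003,-60e-3,.003],[.014,0,.125]],*g[:2],.03,g[2])).round(1).tolist())
print('top grip',proj(a,[gc]).round(1))
plan([*gc[:2],.22],tool(g[2]-np.pi/2)); plan([*gc[:2],.135],tool(g[2]-np.pi/2))
def crop(im,x0,y0,w,h,f,lines):
    b=cv2.resize(im[y0:y0+h,x0:x0+w],None,fx=f,fy=f,interpolation=cv2.INTER_CUBIC)
    for P,col in lines: cv2.polylines(b,[((P-[x0,y0]+.5)*f).round().astype(int)],True,col,1)
    return b
SC=proj(c,pose(ST,.563,-.0222,.023,-.238))
A=crop(c['image'],270,190,80,100,4,[(SC[8:],(0,0,255)),(SC[[0,7,6,5,4,3,2,1]],(0,255,0))])
GR=np.array([[2,-23,125],[26,-23,125],[26,23,125],[2,23,125]])/1e3
SO=np.array([[36,-60,3],[36,60,3],[-3,60,3],[-3,-60,3]])/1e3
pg=lambda cc,P:proj(cc,pose(P,*g[:2],.03,g[2]))
B=crop(c['image'],345,245,80,100,4,[(pg(c,SO),(0,0,255)),(pg(c,GR),(0,255,0))])
C=crop(a['image'],380,210,40,100,4,[(pg(a,SO),(0,0,255)),(pg(a,GR),(0,255,0))])
cv2.imwrite('pics/m1.png',np.hstack([A,B,C]))
E
```

```text
gauge [ 0.55282537 -0.30715668  1.31861616] 0.38448609982123116
grip [ 0.55631859 -0.29359949  0.14      ]
scene dial ctr, sole fence corners: [[391.0, 295.1], [359.0, 325.8], [420.3, 314.5], [390.8, 254.7]]
top grip [[421.8 242.6]]
t 8.47 pos [ 0.5669 -0.028   0.2202] F [ 0.9 -0.1  0.3] open 0.9 gf 0.0
plan [-0.8684, 0.1756, 0.0026] [0.0036, -0.0, 0.0041] mm [-260.5   52.7    0.8] deg [ 0.65 -0.    0.75]
t 8.47 pos [ 0.5669 -0.028   0.2202] F [ 0.9 -0.1  0.3] open 0.9 gf 0.0
plan [-0.8684, 0.1724, 0.286] [0.0036, -0.0, 0.0041] mm [-260.5   51.7   85.8] deg [ 0.65 -0.    0.75]
```

View pics/m1.png

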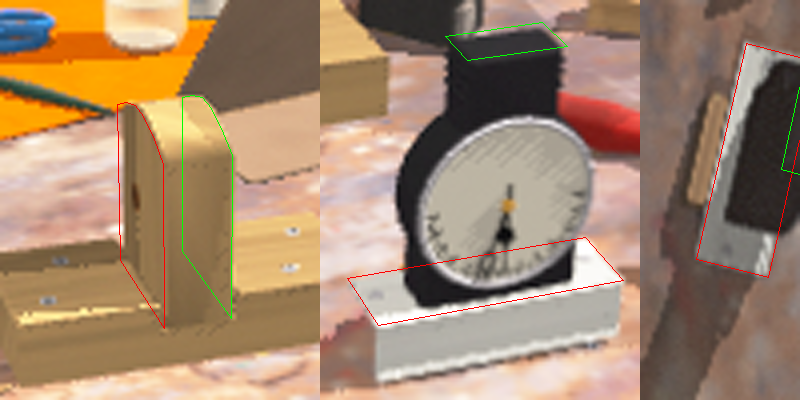

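The overlays agree: stud seated flush in the trench (left), gauge sole and grip block matched (middle and right). I'll go over the gauge grip.

Request:
{"name": "move_arm", "arguments": {"increments": [[-0.868,0.176,0,0,0,0.004,0.9],[-0.868,0.176,0,0,0,0.004,0.9],[-0.868,0.176,0,0,0,0.004,0.9],[-0.868,0.176,0,0,0,0.004,0.9],[-0.868,0.176,0,0,0,0.004,0.9],[-0.868,0.176,0,0,0,0.004,0.9],[-0.868,0.176,0,0,0,0.004,0.9],[-0.868,0.176,0,0,0,0.004,0.9],[-0.868,0.176,0,0,0,0.004,0.9],[-0.868,0.176,0,0,0,0.004,0.9]]}}

```text
time_s: 9.3
position: [0.5523, -0.2911, 0.2142]
tcp_rot: [[0.249, 0.969, -0.002], [0.969, -0.249, 0.002], [0.002, -0.002, -1.0]]
force: [-0.7, 1.5, -0.0]
opening: 0.9
grasp_force: 0.0
```

```bash
python3 - <<'E'
from h import *
plan([.5563,-.2936,.135],tool(1.3186-np.pi/2))
E
```

```text
t 9.3 pos [ 0.5523 -0.2911  0.2142] F [-0.7  1.5 -0. ] open 0.9 gf 0.0
plan [-0.0054, 0.0156, 0.264] [-0.0008, -0.0006, 0.0003] mm [-1.6  4.7 79.2] deg [-0.14 -0.11  0.05]
```

Request:
{"name": "move_arm", "arguments": {"increments": [[-0.005,0.015,0.0,0,0,0,0.9],[-0.005,0.015,0.09,0,0,0,0.9],[-0.005,0.015,0.17,0,0,0,0.9],[-0.005,0.015,0.23,0,0,0,0.9],[-0.005,0.015,0.264,0,0,0,0.9],[-0.005,0.015,0.264,0,0,0,0.9],[-0.005,0.015,0.264,0,0,0,0.9],[-0.005,0.015,0.264,0,0,0,0.9]]}}

```text
time_s: 9.97
position: [0.5579, -0.2954, 0.1373]
tcp_rot: [[0.248, 0.969, 0.002], [0.969, -0.248, -0.001], [-0.001, 0.002, -1.0]]
force: [-0.4, 0.9, -0.2]
opening: 0.9
grasp_force: 0.0
```

```bash
python3 - <<'E'
from h import *
plan([.5563,-.2936,.135],tool(1.3186-np.pi/2))
E
```

```text
t 9.97 pos [ 0.5579 -0.2954  0.1373] F [-0.4  0.9 -0.2] open 0.9 gf 0.0
plan [0.0044, -0.0067, 0.0076] [0.0007, 0.0003, 0.0004] mm [ 1.3 -2.   2.3] deg [0.13 0.05 0.07]
```

Request:
{"name": "move_arm", "arguments": {"increments": [[0.004,-0.006,0.005,0,0,0,0.8],[0.004,-0.006,0.005,0,0,0,0.7],[0.004,-0.006,0.005,0,0,0,0.6],[0.004,-0.006,0.005,0,0,0,0.4],[0.004,-0.006,0.005,0,0,0,0.3],[0.004,-0.006,0.005,0,0,0,0.3],[0.004,-0.006,0.005,0,0,0,0.3],[0.004,-0.006,0.005,0,0,0,0.3]]}}

```text
time_s: 10.63
position: [0.5556, -0.2939, 0.1347]
tcp_rot: [[0.249, 0.968, 0.0], [0.968, -0.249, -0.0], [-0.0, 0.0, -1.0]]
force: [0.8, -1.0, 0.6]
opening: 0.526
grasp_force: 30.0
```

```bash
python3 - <<'E'
from h import *
plan([.5563,-.2936,.135],tool(1.3186-np.pi/2))
s=bot.read_state();print(np.round(s['tcp_rot'],4).tolist())
E
```

```text
t 10.63 pos [ 0.5556 -0.2939  0.1347] F [ 0.8 -1.   0.6] open 0.526 gf 30.0
plan [0.0016, 0.0021, -0.0008] [0.0001, 0.0001, 0.0001] mm [ 0.5  0.6 -0.3] deg [0.03 0.01 0.02]
[[0.2492, 0.9684, 0.0004], [0.9684, -0.2492, -0.0003], [-0.0002, 0.0004, -1.0]]
```

Request:
{"name": "move_arm", "arguments": {"increments": [[0,0,-0.08,0,0,0,0.3],[0,0,-0.18,0,0,0,0.3],[-0.08,-0.06,-0.3,0,0,0.015,0.3],[-0.16,-0.12,-0.4,0,0,0.03,0.3],[-0.26,-0.19,-0.45,0,0,0.045,0.3],[-0.36,-0.27,-0.45,0,0,0.06,0.3],[-0.46,-0.34,-0.45,0,0,0.075,0.3],[-0.56,-0.41,-0.45,0,0,0.09,0.3],[-0.66,-0.48,-0.45,0,0,0.105,0.3],[-0.745,-0.55,-0.45,0,0,0.111,0.3]]}}

```text
time_s: 11.47
position: [0.3379, -0.4701, 0.2688]
tcp_rot: [[0.567, 0.824, -0.001], [0.824, -0.567, 0.001], [0.0, -0.001, -1.0]]
force: [-0.3, 0.2, -3.3]
opening: 0.524
grasp_force: 30.0
```

Request:
{"name": "move_arm", "arguments": {"increments": [[0,0,0,0,0,0,0.3],[0,0,0,0,0,0,0.3],[0,0,0,0,0,0,0.3],[0,0,0,0,0,0,0.3],[0,0,0,0,0,0,0.3],[0,0,0,0,0,0,0.3],[0,0,0,0,0,0,0.3],[0,0,0,0,0,0,0.3],[0,0,0,0,0,0,0.3],[0,0,0,0,0,0,0.3]]}}

```text
time_s: 12.3
position: [0.3402, -0.4689, 0.2696]
tcp_rot: [[0.565, 0.825, 0.0], [0.825, -0.565, -0.0], [-0.0, 0.0, -1.0]]
force: [-0.5, 0.2, -2.6]
opening: 0.528
grasp_force: 30.0
```

```bash
cat >> h.py <<'E'
def gpose(s):
    R=np.array(s['tcp_rot']); Rg=np.c_[R[:,0],-R[:,1],-R[:,2]]; return np.array(s['position'])+R@[-.0135,0,.1047],Rg
def dial(c,s,px,x=.0):
    o,Rg=gpose(s); e,d=ray(c,px); n=Rg[:,0]; p0=o+Rg@[x,0,.052]
    q=Rg.T@(e+d*((p0-e)@n)/(d@n)-p0); return q, np.degrees(np.arctan2(q[1],-q[2]))
E
python3 - <<'E'
from h import *
c=cap('scene'); s=bot.read_state(); o,Rg=gpose(s); print(np.round(s['position'],4),o)
for t in('pointer_tip','index_tip','pointer','index','grip','gauge'):
    r=nets.find_in('scene',t)[:2]; print(t,[(np.round(x['location'],1).tolist(),round(x['conf'],2),np.round(dial(c,s,x['location'])[0]*1e3,1),round(dial(c,s,x['location'])[1],1)) for x in r])
p=proj(c,[o+Rg@[0.0,0,.052]])[0]; print(p)
# rectify dial: map gauge (y,z) plane at x=0 -> 6 px/mm
w=np.array([[y,z] for y in(-.05,.05) for z in(0.,.1)]); src=proj(c,[o+Rg@[0,y,z] for y,z in w]).astype(np.float32)
dst=np.array([[300-y*6000,600-z*6000] for y,z in w],np.float32)
H=cv2.getPerspectiveTransform(src,dst); cv2.imwrite('pics/d1.png',cv2.warpPerspective(c['image'],H,(600,600),flags=cv2.INTER_CUBIC))
E
```

```text
[ 0.34   -0.469   0.2696] [ 0.33242503 -0.48012732  0.16488475]
pointer_tip [([349.6, 325.1], 0.53, array([  0. ,  -5.9, -17.2]), np.float64(-18.9)), ([345.7, 321.3], 0.4, array([ -0. ,  -1.3, -12.1]), np.float64(-6.0))]
index_tip [([290.6, 264.8], 0.53, array([-0. , 60.3, 58.9]), np.float64(134.3)), ([347.3, 322.4], 0.41, array([ -0. ,  -3.1, -13.6]), np.float64(-13.0))]
pointer [([347.0, 322.8], 0.48, array([  0. ,  -2.8, -14.1]), np.float64(-11.2))]
index [([232.0, 291.2], 0.63, array([ -0. , 127.6,  23.5]), np.float64(100.4)), ([288.9, 265.3], 0.34, array([ 0. , 62.2, 58.2]), np.float64(133.1))]
grip [([347.2, 323.1], 0.82, array([  0. ,  -3. , -14.5]), np.float64(-11.8))]
gauge [([342.0, 320.7], 0.86, array([  0. ,   3. , -11.4]), np.float64(14.6))]
[344.86555238 312.31639244]
```

View pics/d1.png

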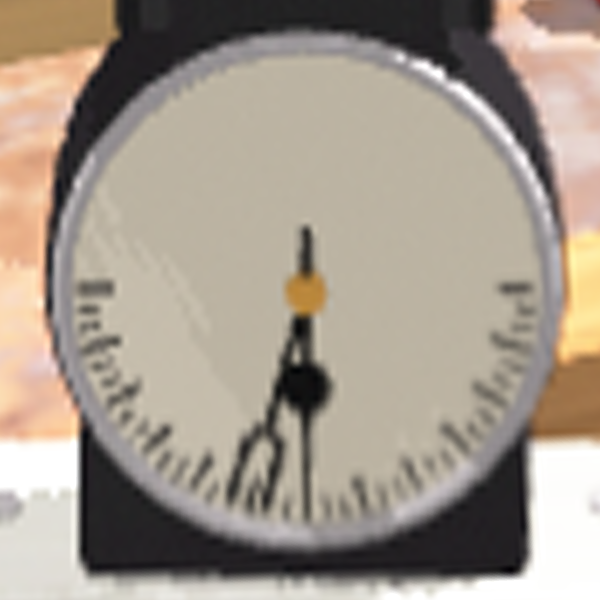

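The rectified dial shows its centre at (306,295), the needle straight down at (307,515) and the fork left of it around (246,504), about 16–17°. I'll get the angle from a polar profile.

```bash
python3 - <<'E'
from h import *
from scipy.signal import find_peaks
im=cv2.GaussianBlur(cv2.cvtColor(cv2.imread('pics/d1.png'),cv2.COLOR_BGR2GRAY),(0,0),1.5).astype(np.float32)
A=np.arange(-10,40,.25)
for r in range(70,200,8):
    X=(306-r*np.sin(np.radians(A))).astype(np.float32)[None]; Y=(295+r*np.cos(np.radians(A))).astype(np.float32)[None]
    v=-cv2.remap(im,X,Y,cv2.INTER_LINEAR)[0]; p,_=find_peaks(v,prominence=12); print(r,[(float(A[i]),int(-v[i])) for i in p])
E
```

```text
70 [(0.25, 26), (16.5, 40)]
78 [(8.25, 8)]
86 [(-6.0, 11)]
94 []
102 [(6.25, 11), (15.5, 24)]
110 [(0.0, 18), (15.75, 57)]
118 [(0.0, 26), (16.25, 60)]
126 [(0.0, 43), (16.0, 45)]
134 [(0.25, 60), (15.75, 51)]
142 [(0.0, 76), (15.0, 59)]
150 [(0.0, 85), (10.75, 55), (20.0, 75)]
158 [(0.0, 82), (10.25, 53), (21.5, 61)]
166 [(0.0, 75), (10.0, 61), (21.75, 42)]
174 [(0.0, 73), (10.25, 51), (21.25, 55)]
182 [(0.0, 83), (10.5, 45), (15.5, 168), (21.25, 80), (32.0, 163)]
190 [(0.0, 83), (10.5, 62), (14.75, 127), (21.25, 64), (30.75, 101)]
198 [(-5.0, 163), (0.0, 84), (10.75, 66), (21.0, 59), (30.75, 86)]
```

The index is at 15.85° and the needle reads 0° with the gauge upright, so it hangs true in the hand. Now I'll carry it over the stud.

```bash
python3 - <<'E'
from h import *
plan([.45,-.25,.30],tool(np.radians(-34.4-38)))
plan([.5526,-.0205,.30],tool(-1.8088))
E
```

```text
t 12.65 pos [ 0.3399 -0.4691  0.2696] F [ 0.   0.8 -3. ] open 0.523 gf 30.0
plan [0.8099, -0.1099, -0.1015] [-0.0, 0.0, 0.211] mm [243.  -33.  -30.4] deg [-0.    0.   37.98]
t 12.65 pos [ 0.3399 -0.4691  0.2696] F [ 0.   0.8 -3. ] open 0.523 gf 30.0
plan [1.6343, -0.2601, -0.1015] [-0.0, 0.0, 0.3846] mm [490.3 -78.  -30.4] deg [-0.    0.   69.22]
```

Request:
{"name": "move_arm", "arguments": {"increments": [[0.08,-0.01,-0.04,0,0,0.02,0.3],[0.18,-0.02,-0.08,0,0,0.045,0.3],[0.29,-0.035,-0.1,0,0,0.075,0.3],[0.4,-0.05,-0.1,0,0,0.105,0.3],[0.51,-0.065,-0.1,0,0,0.135,0.3],[0.62,-0.08,-0.1,0,0,0.165,0.3],[0.72,-0.1,-0.1,0,0,0.195,0.3],[0.81,-0.11,-0.1,0,0,0.211,0.3]]}}

```text
time_s: 13.32
position: [0.4502, -0.2477, 0.2997]
tcp_rot: [[0.954, 0.299, -0.0], [0.299, -0.954, 0.001], [0.0, -0.001, -1.0]]
force: [0.4, -0.7, -3.1]
opening: 0.53
grasp_force: 30.0
```

```bash
python3 - <<'E'
from h import *
plan([.5526,-.0205,.30],tool(-1.8088))
E
```

```text
t 13.32 pos [ 0.4502 -0.2477  0.2997] F [ 0.4 -0.7 -3.1] open 0.53 gf 30.0
plan [0.5523, -0.6205, -0.0006] [-0.0002, 0.0001, 0.1725] mm [ 165.7 -186.1   -0.2] deg [-4.000e-02  1.000e-02  3.105e+01]
```

Request:
{"name": "move_arm", "arguments": {"increments": [[0.09,-0.1,0,0,0,0.03,0.3],[0.18,-0.2,0,0,0,0.06,0.3],[0.27,-0.31,0,0,0,0.09,0.3],[0.36,-0.41,0,0,0,0.12,0.3],[0.45,-0.5,0,0,0,0.145,0.3],[0.51,-0.57,0,0,0,0.165,0.3],[0.552,-0.62,0,0,0,0.1725,0.3],[0.552,-0.62,0,0,0,0.1725,0.3],[0.552,-0.62,0,0,0,0.1725,0.3],[0.552,-0.62,0,0,0,0.1725,0.3]]}}

```text
time_s: 14.15
position: [0.5513, -0.0229, 0.2994]
tcp_rot: [[0.973, -0.232, -0.001], [-0.232, -0.973, -0.001], [-0.0, 0.001, -1.0]]
force: [0.4, 0.0, -2.1]
opening: 0.526
grasp_force: 30.0
```

```bash
python3 - <<'E'
from h import *
c=cap('scene'); s=bot.read_state()
plan([.5526,-.0205,.2407],tool(-1.8088))
o,Rg=gpose(s); S=proj(c,pose(ST,.5638,-.0232,.023,-.238))
GA=np.array([[-3,-60,3],[-3,-60,-26],[-3,60,-26],[-3,60,3],[36,60,3],[36,-60,3]])/1e3
P=proj(c,[o+Rg@g for g in GA])
x0,y0,f=265,130,6
b=cv2.resize(c['image'][y0:y0+100,x0:x0+130],None,fx=f,fy=f,interpolation=cv2.INTER_CUBIC)
x0-=0
for q,col in((S[8:],(0,0,255)),(S[[0,7,6,5,4,3,2,1]],(0,255,0)),(P,(255,0,0))): cv2.polylines(b,[((q-[x0,y0]+.5)*f).round().astype(int)],True,col,1)
cv2.imwrite('pics/s3.png',b)
E
```

```text
t 14.2 pos [ 0.5512 -0.0233  0.2995] F [ 0.1 -0.4 -2.8] open 0.53 gf 30.0
plan [0.0023, -0.0103, 0.196] [0.0002, 0.0001, 0.0009] mm [ 0.7 -3.1 58.8] deg [0.03 0.02 0.17]
```

View pics/s3.png

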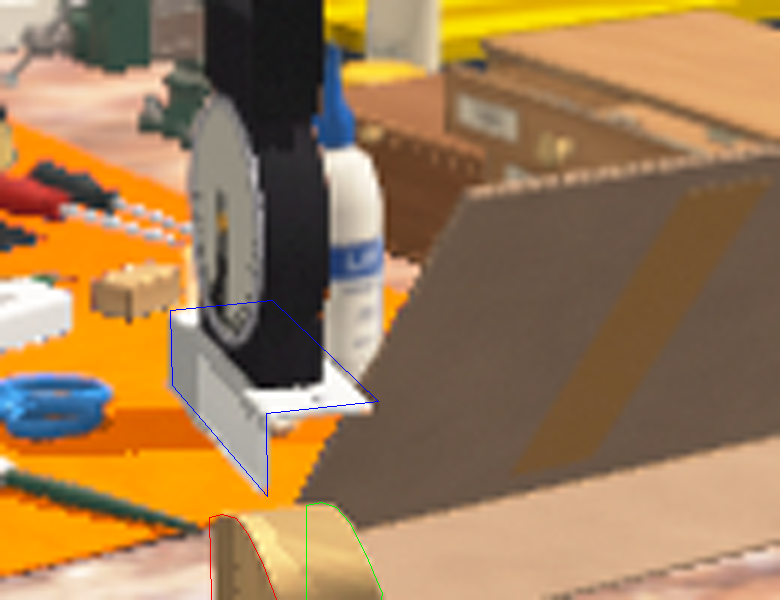

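The gauge hangs over the stud as modelled (fence at about (267,495), stud crown below). Lowering it.

Request:
{"name": "move_arm", "arguments": {"increments": [[0.002,-0.01,0.04,0,0,0.001,0.3],[0.002,-0.01,0.08,0,0,0.001,0.3],[0.002,-0.01,0.11,0,0,0.001,0.3],[0.002,-0.01,0.135,0,0,0.001,0.3],[0.002,-0.01,0.155,0,0,0.001,0.3],[0.002,-0.01,0.17,0,0,0.001,0.3],[0.002,-0.01,0.18,0,0,0.001,0.3],[0.002,-0.01,0.187,0,0,0.001,0.3],[0.002,-0.01,0.187,0,0,0.001,0.3]]}}

```text
time_s: 14.95
position: [0.5528, -0.0198, 0.2432]
tcp_rot: [[0.972, -0.235, -0.0], [-0.235, -0.972, 0.0], [-0.0, -0.0, -1.0]]
force: [0.4, -0.3, -3.5]
opening: 0.524
grasp_force: 30.0
```

```bash
python3 - <<'E'
from h import *
plan([.5526,-.0205,.2377],tool(-1.8088))
E
```

```text
t 14.95 pos [ 0.5528 -0.0198  0.2432] F [ 0.4 -0.3 -3.5] open 0.524 gf 30.0
plan [-0.0001, 0.0025, 0.0185] [-0.0, 0.0001, 0.0001] mm [-0.   0.8  5.5] deg [-0.    0.02  0.02]
```

Request:
{"name": "move_arm", "arguments": {"increments": [[0,0,0.006,0,0,0,0.3],[0,0,0.011,0,0,0,0.3],[0,0,0.015,0,0,0,0.3],[0,0,0.018,0,0,0,0.3],[0,0,0.02,0,0,0,0.3],[0,0,0.02,0,0,0,0.3],[0,0,0.02,0,0,0,0.3],[0,0,0.02,0,0,0,0.3]]}}

```text
time_s: 15.62
position: [0.5532, -0.0198, 0.238]
tcp_rot: [[0.972, -0.235, 0.001], [-0.235, -0.972, -0.0], [0.001, -0.0, -1.0]]
force: [-1.4, -0.5, 1.3]
opening: 0.527
grasp_force: 30.0
```

Request:
{"name": "move_arm", "arguments": {"increments": [[0,0,0,0,0,0,0.3],[0,0,0,0,0,0,0.3],[0,0,0,0,0,0,0.3],[0.002,0,0,0,0,0,0.3],[0.005,0,0,0,0,0,0.3],[0.008,0,0,0,0,0,0.3],[0.01,0,0,0,0,0,0.3],[0.01,0,0,0,0,0,0.3],[0.01,0,0,0,0,0,0.3]]}}

```text
time_s: 16.37
position: [0.5555, -0.0204, 0.2382]
tcp_rot: [[0.972, -0.235, -0.001], [-0.235, -0.972, -0.0], [-0.001, 0.0, -1.0]]
force: [-2.6, 0.9, 7.8]
opening: 0.53
grasp_force: 30.0
```

Request:
{"name": "move_arm", "arguments": {"increments": [[0.002,0,0,0,0,0,0.3],[0.004,0,0,0,0,0,0.3],[0.006,0,0,0,0,0,0.3],[0.006,0,0,0,0,0,0.3],[0.006,0,0,0,0,0,0.3]]}}

```text
time_s: 16.78
position: [0.5567, -0.0207, 0.2384]
tcp_rot: [[0.972, -0.235, -0.002], [-0.235, -0.972, 0.0], [-0.002, 0.0, -1.0]]
force: [-3.4, 1.4, 9.0]
opening: 0.526
grasp_force: 30.0
```

Resting level with about 10 N on the crown, and the fence sits about 2 mm off the face. Now I'll lift slightly and rock by 15.85° about the tool's −x.

Request:
{"name": "move_arm", "arguments": {"increments": [[0,0,-0.003,0,0,0,0.3],[0,-0.008,-0.006,-0.007,0,0,0.3],[0,-0.024,-0.006,-0.022,0,0,0.3],[0,-0.04,-0.006,-0.037,0,0,0.3],[0,-0.057,-0.006,-0.052,0,0,0.3],[0,-0.073,-0.005,-0.067,0,0,0.3],[0,-0.088,-0.003,-0.08,0,0,0.3],[0,-0.096,-0.001,-0.088,0,0,0.3],[0,-0.096,-0.001,-0.088,0,0,0.3],[0,-0.096,-0.001,-0.088,0,0,0.3]]}}

```text
time_s: 17.62
position: [0.5639, 0.0077, 0.2365]
tcp_rot: [[0.972, -0.225, -0.066], [-0.234, -0.936, -0.264], [-0.002, 0.272, -0.962]]
force: [-0.4, -1.1, -3.3]
opening: 0.523
grasp_force: 30.0
```

```bash
cat >> h.py <<'E'
def stat():
    s=bot.read_state(); o,Rg=gpose(s); P=[.5638,-.0232,.133]; u=np.array([.9718,-.2358,0]); v=np.array([.2358,.9718,0])
    print('F',np.round(s['force'],1),'gauge rel stud top (u,v,z mm)',np.round([(o-P)@u*1e3,(o-P)@v*1e3,(o[2]-.133)*1e3],1))
    print('lean',np.degrees(np.arcsin(Rg[:,2]@v)),'pitch',np.degrees(np.arcsin(Rg[:,2]@u)),'yaw',np.degrees(np.arctan2(Rg[1,0],Rg[0,0])+.238)); return s
E
python3 - <<'E'
from h import *
s=stat(); R=np.array(s['tcp_rot']); print(np.round(R.T@[0,0,-1],3), np.round(s['position'],4))
E
```

```text
F [-0.4 -1.1 -3.3] gauge rel stud top (u,v,z mm) [-20.8   1.5   2.8]
lean 15.804701212636328 pitch 0.08964952052766029 yaw 0.07741136964246158
[ 0.002 -0.272  0.962] [0.5639 0.0077 0.2365]
```

Request:
{"name": "move_arm", "arguments": {"increments": [[0,-0.0005,0.0016,0,0,0,0.3],[0,-0.0009,0.0032,0,0,0,0.3],[0,-0.0014,0.0048,0,0,0,0.3],[0,-0.0014,0.0048,0,0,0,0.3],[0,-0.0014,0.0048,0,0,0,0.3],[0,-0.0014,0.0048,0,0,0,0.3],[0,-0.0014,0.0048,0,0,0,0.3]]}}

```text
time_s: 18.2
position: [0.5642, 0.0068, 0.2364]
tcp_rot: [[0.972, -0.227, -0.064], [-0.236, -0.935, -0.266], [0.0, 0.273, -0.962]]
force: [-0.0, 0.1, -2.1]
opening: 0.526
grasp_force: 30.0
```

```bash
python3 - <<'E'
from h import *
s=stat()
E
```

```text
F [-0.   0.1 -2.1] gauge rel stud top (u,v,z mm) [-20.1   0.6   2.7]
lean 15.86180240171849 pitch -0.009649128724039117 yaw 0.007739141110387705
```

Request:
{"name": "move_arm", "arguments": {"increments": [[0,-0.0005,0.0016,0,0,0,0.3],[0,-0.0009,0.0032,0,0,0,0.3],[0,-0.0014,0.0048,0,0,0,0.3],[0,-0.0014,0.0048,0,0,0,0.3],[0,-0.0014,0.0048,0,0,0,0.3],[0,-0.0014,0.0048,0,0,0,0.3]]}}

```text
time_s: 18.7
position: [0.565, 0.0067, 0.2363]
tcp_rot: [[0.972, -0.227, -0.062], [-0.235, -0.935, -0.267], [0.002, 0.274, -0.962]]
force: [-1.3, -0.2, 5.1]
opening: 0.526
grasp_force: 30.0
```

```bash
python3 - <<'E'
from h import *
s=stat()
E
```

```text
F [-1.3 -0.2  5.1] gauge rel stud top (u,v,z mm) [-19.1   0.7   2.6]
lean 15.895173459621162 pitch -0.149650529643294 yaw 0.04456351818197629
```

Contact at about 8 N. I'll let the needle settle and check the dial and the stud.

Request:
{"name": "move_arm", "arguments": {"increments": [[0,0,0,0,0,0,0.3],[0,0,0,0,0,0,0.3],[0,0,0,0,0,0,0.3],[0,0,0,0,0,0,0.3],[0,0,0,0,0,0,0.3],[0,0,0,0,0,0,0.3],[0,0,0,0,0,0,0.3],[0,0,0,0,0,0,0.3],[0,0,0,0,0,0,0.3],[0,0,0,0,0,0,0.3]]}}

```text
time_s: 19.53
position: [0.565, 0.0067, 0.2364]
tcp_rot: [[0.972, -0.227, -0.062], [-0.235, -0.935, -0.267], [0.002, 0.274, -0.962]]
force: [-1.8, -0.3, 5.4]
opening: 0.527
grasp_force: 30.0
```

```bash
python3 - <<'E'
from h import *
s=stat(); c=cap('scene'); o,Rg=gpose(s)
w=np.array([[y,z] for y in(-.05,.05) for z in(0.,.1)]); src=proj(c,[o+Rg@[0,y,z] for y,z in w]).astype(np.float32)
dst=np.array([[200-y*4000,400-z*4000] for y,z in w],np.float32)
D=cv2.warpPerspective(c['image'],cv2.getPerspectiveTransform(src,dst),(400,400),flags=cv2.INTER_CUBIC)
x0,y0,f=270,170,4
b=cv2.resize(c['image'][y0:y0+100,x0:x0+100],None,fx=f,fy=f,interpolation=cv2.INTER_CUBIC)
S=proj(c,pose(ST,.5638,-.0232,.023,-.238))
cv2.polylines(b,[((S[[0,7,6,5,4,3,2,1]]-[x0,y0]+.5)*f).round().astype(int)],True,(0,255,0),1)
cv2.imwrite('pics/f1.png',np.hstack([D,b]))
E
```

```text
F [-1.8 -0.3  5.4] gauge rel stud top (u,v,z mm) [-19.1   0.7   2.6]
lean 15.89443670303596 pitch -0.15010272754421694 yaw 0.04394505794392902
```

View pics/f1.png

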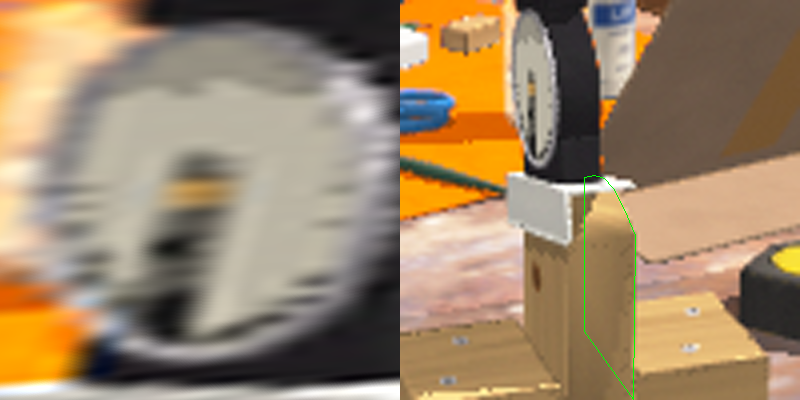

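The needle lies along the fork (around (180,320) in the left panel), and the stud is seated, with the fence at its robot-side face. The measured lean is 15.89° against an index of 15.85°. Handing in.

```bash
python3 - <<'E'
from rig import workorder
print(workorder.hand_in())
E
```

```text
the job is handed in; nothing more can be done
None
```

I handed the job in at about 19.6 s with the stud seated in the trench and the gauge still gripped on its crown, leaning 15.89° against the index's 15.85°; the hand-in call returned no verdict.

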